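# Load a slide carrier under the stage clips of an inverted microscope

## Task

Pick up the slide carrier (the frame with the glass slide, not the dish adaptor with the round hole) and set it down flat on the microscope's stage, in front of the two sprung clips and clear of them. Then slide it along the stage under both clips, midway between them, so that they ride up over its rim and snap down behind it onto the glass, until it is fully home against both steel stops; the stops stand where the last user left them, so go by feel and gently, never shoving the carrier or leaning on the microscope. Let go, and leave everything else on the bench where it is.

Things in the scene. Friction and masses are not known exactly. Their poses are not given: they have to be found in the camera images.
- carrier_mid (a point): Centre, half-way up, of the loose slide carrier: aluminium frame 48 mm (its x) by 96 mm (its y), 8 mm high, 70 g; a 26 x 76 mm glass slide lies in its recess, top of glass 5 mm above the underside, rim 3 mm higher. Same either way round: either long side may go in first. It starts flat on the bench, z up. Its long rims are upright for 44 mm in the middle: grip there, across the 48 mm.
- carrier_rim (a point): Middle of the top of the carrier's long rim on its +x side, 19 mm from its centre (the -x rim is its mirror image). The rims are 10 mm wide; beyond 22 mm from their middle they are chamfered, 30 degrees outside (from 5 mm up) and 45 degrees inside, for the clips to ride over.
- stage_center (a point): Centre of the stage's optical opening, on the stage's level top, 170 mm above the bench. x points to the rear (clips, stops, lamp pillar), y left, z up. The black stage plate reaches 115 mm in x and 110 mm in y both ways, and is clear where x is below -16 mm. A carrier that is home has its long sides along y, its centre at y = 0, z = 4 mm and x between -12 and +12 mm, as the clip bar stands.
- microscope: The inverted microscope, fixed to the bench; origin on the bench straight below stage_center, same axes. White base (x from -130 to 190 mm, 180 mm wide), knobs at its sides, the stage on top; a slide housing 20 mm high on the stage's right edge (y below -88 mm, x above 0); at the rear the lamp pillar, tilted back: above the stage it stays behind x = 120 mm, up to 470 mm high.
- clip_left (a joint): Angle (rad) of the left clip, a steel leaf spring 10 mm wide, on the left block, reaching forward over the stop: 0 when down, about 0.21 with its bead on top of the carrier's rim, about 0.125 when snapped down behind the rim onto the glass of a carrier that is home (above 0.14: not home). Bead 11 mm ahead of the stop, upturned toe 27 mm ahead, its tip 8 mm above the stage; nothing on the bar is over 21 mm high.
- clip_right (a joint): Angle of the right clip, same values. The toes ride up the leading edge from 22 mm before home, the beads go over the rim and drop behind it in the last 3 mm. Sliding takes 3 to 12 N in all, less after the snap, then rises steeply at the stops; 8 to 10 N there is firm. Over 25 N of contact force in all (clips 2 N each, stage and stops included) is shoving. The bar itself does not give.
- adaptor_mid (a point): Centre, half-way up, of the loose dish adaptor: an aluminium plate 48 x 96 x 8 mm like the carrier but with a round hole of 37 mm through it and no glass. To be left alone.
- dish: Covered culture dish, 61 mm across, 15 mm high; origin at the centre of its underside. To be left alone.
- timer: Bench timer, 66 mm wide, 30 mm deep, 52 mm high; origin under its centre. To be left alone.
- tip_box: Box of pipette tips with clear lid, 87 x 127 x 72 mm; origin under its centre. To be left alone.
- slide_box: Flat slide storage box, 90 x 160 x 36 mm; origin under its centre. To be left alone.
- flask: Small culture flask lying flat, 75 x 50 x 26 mm with a capped neck 30 mm long (+x); origin under its centre. To be left alone.
- wash_bottle: White bottle, 64 mm across, 160 mm high; origin under its centre. To be left alone.
- stage_rear (a point): Middle of the stage plate's rear edge, on its top, 115 mm (x) from stage_center; same axes. The clip bar stands before it: two steel blocks 9 mm high, 16 mm wide, 42 mm long (x), centred at y = +32 and -32 mm, joined at their rear ends by a cross bar 12 mm deep. Their front faces are the stops, at x = 24 mm from stage_center, give or take 12 mm: not measured. Between the blocks all is clear.
There are look-alikes about, which are no part of the job. Leave any blue or red look-alike of the part that bears carrier_mid alone.

How it is judged:
On the way, in this order (a step that is already met when the one before it is completed fails the run):
1. the carrier lies flat on the stage in front of the clips, and the clips are down (x of carrier_mid in the frame of stage_center between -0.095 and -0.014 m and y of carrier_mid in the frame of stage_center between -0.03 and 0.03 m and z of carrier_mid in the frame of stage_center between 0.002 and 0.006 m and angle between carrier_mid's own z axis and vertical below 0.06 rad and value of joint each of clip_left, clip_right below 0.05 rad), for 0.1 s.
2. both clips have ridden up onto the carrier's rim (value of joint each of clip_left, clip_right above 0.165 rad), for 0.02 s.
At the end, for the whole second after the job is handed in: The carrier lies flat on the stage, at rest, released, home against the stops: both clips snapped down behind its rim onto the glass (0.10 to 0.142 rad: under 1 mm from the stops), its centre within 13.5 mm (x) and 4 mm (y) of the opening's centre, square within 0.035 rad (x of carrier_mid in the frame of stage_center between -0.0135 and 0.0135 m and y of carrier_mid in the frame of stage_center between -0.004 and 0.004 m and z of carrier_mid in the frame of stage_center between 0.0025 and 0.0055 m and angle between the x axis of carrier_mid and the x axis of stage_center, either way round below 0.035 rad and value of joint clip_left between 0.1 and 0.142 rad and value of joint clip_right between 0.1 and 0.142 rad and linear speed of carrier below 0.005 m/s); the robot touches nothing.
It fails at once if the carrier is shoved or pressed: more than 25 N of contact force between it and the microscope with its clips (contact force between carrier and microscope above 25 N).
It fails at once if the robot leans on the microscope with more than 30 N (contact force between any of the fingers, the arm and microscope above 30 N).
It fails at once if a bystander is moved by more than 15 mm (distance of any of adaptor_mid, dish, timer, tip_box, slide_box, flask, wash_bottle from where it was at the start of the episode above 0.015 m).
It also fails if it takes over 72 s, if anything falls off the work surface, if the arm or the gripper's body presses on something with over 40 N, if the wrist force passes 120 N, or if a joint passes its speed limit or range.

## Robot

A 6-joint arm with a two-finger parallel gripper is mounted at the origin on the work surface. World frame = base frame: x ahead of the robot, y to its left, z up, the work surface at z = 0. Lengths are in m, angles in rad, forces in N, time in s.
With the tool pointing down it reaches from about 0.25 to 0.725 m from the base axis. Payload 9.7 kg.
Tool frame: the origin (TCP) lies midway between the tips of the shut fingers; the grasp point (between the pads) lies 19 mm behind it (env.grasp_offset is the distance from the TCP to the grasp point, in m); z points along the fingers, y is the direction in which the jaws open and shut (so a half turn about z gives the same grasp; the last joint's range is limited). The gripper opens to 85 mm and grips with 20 to 120 N. Pads are 22 mm wide; open, the fingers measure 114 mm over their backs; the gripper's body (76 mm by 85 mm) begins 54 mm behind the grasp point. The pads swing forward as they close: fully open they stand 13 mm farther back than shut.
Start: joints at [1.26, 0.087, 0.176, 1.66, 0, 1.571], TCP at [0.168, 0.524, 0.207] pointing down, gripper open.
Joint ranges: [-3.13, 3.13], [-0.85, 1.81], [-1.15, 1.24], [-2.2, 2.28], [-1.44, 1.52], [-3.14, 3.14]. Speed limits (rad/s): [2.22, 2.22, 2.57, 3.14, 3.14, 3.14].

## Interface

Orientations are given as a 3x3 rotation matrix whose columns are the frame's x, y, z axes.
In Python, from cell import env gives the robot as it stands. The module is installed in compiled form; this text tells all that it offers.
- The arm moves only by the tool play_rows, never from a script. Its argument "plan" is a list of rows, each a list of 2 entries, a list of its own where there are three numbers: the shift along the tool's x, y, z in mm, then the turn about the tool's z in degrees. A call has 1 to 10 rows; each row shifts and turns the commanded pose from where the row before left it, along the tool's axes as they then stand; what a row does not reach is not made up. A row lasts 1/8 s, in which the tool goes at most 62.5 mm and 10.7 degrees, less where a joint would pass 70% of its speed; a pose out of reach is approached as far as the arm can. A call with a gripper value outside its range is refused whole. "jaw" is the opening, from 0 (shut) to 1 (fully open), set as the call begins (left out, the last holds). The fingers move at their own pace and stop on an object; the grip force is fixed at half the most. Time passes only in rows, so rows that do not move let the fingers close. It gives the time, the measured TCP pose, the force and the opening at its end, in the units of the state.
- env.read_state(): the state, without advancing time (a new reading comes with each control period).
- env.camera(name): name is "scene" or "side" or "wrist"; returns the picture (420x560x3 uint8, red, green, blue); there is no depth.
- env.camera_model(name): a dict with "intrinsics" (3x3 intrinsics, pixels), "R" (3x3) and "t" (3): a world point X has camera coordinates R X + t. Camera axes: x right, y down, z forward; pixel columns grow to the right and rows downward; lengths in m; the calibration is good to about 2 mm. A picture is of the moment at which its call begins: read the wrist's pose just before it. camera_model takes no time and is no camera call; for the wrist camera it gives the pose at the moment of the call.
- env.finish_job(): hands the job in, once; it reports no verdict.
Trained networks look in the newest picture that a camera, given by its name, has taken for a name from the list of things; names that differ only in an ending like _2 or _b are one class to them, and where a whole thing is asked for, a point or a joint stands for the part that bears it (a point fixed in the world has none). Each returns a list of dicts, best first, with "conf" (0 to 1); they miss things now and then, are a little off and sometimes report something else, mostly with a low value. They report only what shows in the picture. A call takes as long as a camera call. They do not tell look-alikes from the thing itself.
- env.find_in(camera, query): "point" ([column, row] in pixels, amid what is visible of it).
- env.silhouettes(camera, query): "pixels" (420x560 bool, what is visible of it) and "point" ([column, row] in pixels, amid what is visible of it).
- env.pinpoint(camera, query): "point" ([column, row] in pixels: a listed point, or the origin of a listed thing).
The state is a dict: "clock": time; "q": joint angles; "joint_vel": joint speeds; "tau": joint torques, N m; "tool_pos": TCP position; "orientation": TCP orientation; "wrist_force": force on the tool from outside, world axes, zero at the start; "ft_torque": the same for the moment, N m; "grip_width": finger opening in m.
Only numpy, scipy, OpenCV 4.12 (cv2) and the standard library are available. Lean on these libraries where they do the work, as an engineer would, in place of code of your own. Each camera call takes 0.05 s, during which the arm holds its last target. There are 200 camera calls.

## Working session

There is one attempt and no reset: what is moved stays moved. The work goes in short steps, Python scripts to look and compute and a tool call to move; the robot and the scene stay as the last step left them, time stands still between calls to the robot, and variables do not carry over. Pictures are saved under pics/ and viewed, about 8 in all and at most 12, crops included, and the job is handed in when it is done.

Besides the shell and the picture viewer there is one more tool, called after "Emit:" as name([rows], argument=value, ...), one row to a line, values as JSON. play_rows: Moves the arm, as the interface text tells. Its arguments: {"type":"object","properties":{"plan":{"type":"array"},"jaw":{"type":"number"}},"required":["plan"]}

```bash
mkdir -p pics
cat > h.py <<'E'
import numpy as np, cv2
from cell import env
def ray(cam,px,M=None):
    M=M or env.camera_model(cam); K=np.array(M["intrinsics"]);R=np.array(M["R"]);t=np.array(M["t"])
    d=R.T@np.linalg.solve(K,[px[0],px[1],1.]); return -R.T@t,d
def at_z(cam,px,z,M=None):
    c,d=ray(cam,px,M); return c+d*(z-c[2])/d[2]
def proj(cam,X,M=None):
    M=M or env.camera_model(cam); p=np.array(M["intrinsics"])@(np.array(M["R"])@np.array(X)+np.array(M["t"])); return p[:2]/p[2]
def tri(c1,p1,c2,p2):
    a,d=ray(c1,p1);b,e=ray(c2,p2)
    s=np.linalg.lstsq(np.c_[d,-e],b-a,rcond=None)[0]
    P=a+d*s[0];Q=b+e*s[1]; return (P+Q)/2,np.linalg.norm(P-Q)
def save(im,n): cv2.imwrite("pics/"+n,cv2.cvtColor(im,cv2.COLOR_RGB2BGR))
E
python3 - <<'E'
from h import *
np.set_printoptions(precision=4,suppress=True)
s=env.read_state();print(s)
a=env.camera("scene");b=env.camera("side");w=env.camera("wrist")
save(a,"scene.png");save(np.hstack([b,w])[:, :],"sw.png")
im=np.hstack([b,w]);save(cv2.resize(im,(800,300),interpolation=cv2.INTER_AREA),"sw.png")
for c in("scene","side","wrist"):
  for q in("carrier_mid","adaptor_mid","stage_center","stage_rear"):
    print(c,q,[(np.round(d["point"],1),round(d["conf"],2)) for d in env.pinpoint(c,q)])
  M=env.camera_model(c);print(-np.array(M["R"]).T@M["t"])
E
```

```text
{'clock': 0.0, 'q': array([ 1.26  ,  0.0875,  0.1751,  1.6598, -0.    ,  1.5708]), 'joint_vel': array([-0.001 , -0.0025, -0.0027,  0.0009,  0.0007, -0.0008]), 'tau': array([ -0.0011, -52.0381,  46.4809,   0.0163,  -0.0002,  -0.    ]), 'tool_pos': array([0.1681, 0.5234, 0.2064]), 'orientation': array([[-0.9521,  0.3058, -0.0004],
       [ 0.3058,  0.9521, -0.0013],
       [-0.    , -0.0014, -1.    ]]), 'wrist_force': array([-0.0317, -0.9347,  0.1814]), 'ft_torque': array([-0.0173,  0.0205, -0.0017]), 'grip_width': 0.08523623164157028}
scene carrier_mid [(array([241.4, 279.9]), 0.88), (array([282. , 261.7]), 0.85), (array([139.8, 234.2]), 0.81)]
scene adaptor_mid [(array([193. , 251.9]), 0.74)]
scene stage_center [(array([352.8, 180.8]), 0.85), (array([242.9, 280.2]), 0.47)]
scene stage_rear [(array([388.9, 167.3]), 0.8)]
[ 1.4066 -0.3351  0.8788]
side carrier_mid [(array([291.3, 261.2]), 0.97), (array([216.2, 348. ]), 0.91), (array([278.1, 237.5]), 0.63)]
side adaptor_mid [(array([254.8, 297.5]), 0.76)]
side stage_center [(array([234.9, 151.3]), 0.85), (array([329.1, 307.3]), 0.23)]
side stage_rear [(array([223.2, 130.3]), 0.86), (array([234.3, 194.2]), 0.53)]
[ 0.3035 -1.2204  1.1313]
wrist carrier_mid []
wrist adaptor_mid []
wrist stage_center []
wrist stage_rear []
[0.1023 0.5452 0.3732]
```

View pics/scene.png

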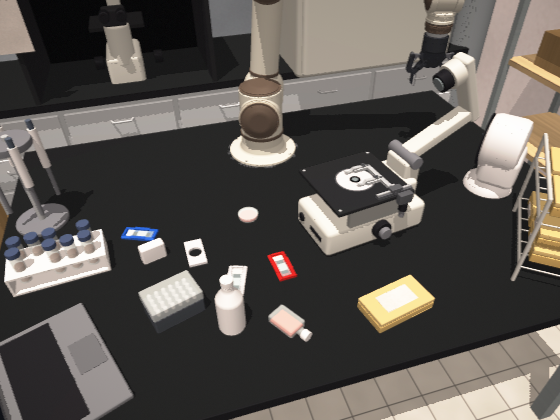

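View pics/sw.png

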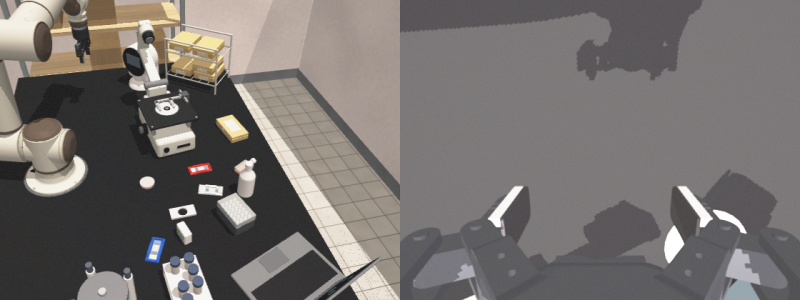

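Run:
```python
from h import *
np.set_printoptions(precision=4,suppress=True)
for p in [(241.4,279.9),(282,261.7),(139.8,234.2),(193,251.9)]: print("scene",p,at_z("scene",p,.004))
for p in [(291.3,261.2),(216.2,348),(278.1,237.5),(254.8,297.5)]: print("side",p,at_z("side",p,.004))
for p,q in [((352.8,180.8),(234.9,151.3)),((388.9,167.3),(223.2,130.3))]: print(tri("scene",p,"side",q),at_z("scene",p,.17),at_z("side",q,.17))
b=cv2.imread("pics/scene.png"); c=cv2.imread("pics/sw.png")
```

```text
scene (241.4, 279.9) [ 0.6151 -0.2181  0.004 ]
scene (282, 261.7) [ 0.5833 -0.0988  0.004 ]
scene (139.8, 234.2) [ 0.3546 -0.461   0.004 ]
scene (193, 251.9) [ 0.4741 -0.3234  0.004 ]
side (291.3, 261.2) [ 0.6064 -0.2159  0.004 ]
side (216.2, 348) [ 0.3506 -0.459   0.004 ]
side (278.1, 237.5) [ 0.5917 -0.1124  0.004 ]
side (254.8, 297.5) [ 0.4759 -0.3241  0.004 ]
(array([0.5061, 0.1248, 0.1713]), np.float64(0.0028433603607885146)) [0.5063 0.1241 0.17  ] [0.5062 0.1289 0.17  ]
(array([0.4874, 0.2391, 0.1792]), np.float64(0.00269556041897241)) [0.4771 0.245  0.17  ] [0.489  0.2556 0.17  ]
```

The blue frame at scene (140,234) and the red one at (282,262) are look-alikes. The plate at (195,252) is the adaptor with the round hole. The silver frame with glass at (237,278), partly behind the wash bottle, fits the carrier and lies at about (0.61, -0.217) in the world. I'll confirm it in a wrist crop, swinging round inside the microscope and clear of the pillar.

Emit:
play_rows([
  [[0, 0, -45], -8.9],
  [[0, 0, -45], -8.9],
  [[12, -37, 0], 0],
  [[12, -37, 0], 0],
  [[12, -37, 0], 0],
  [[12, -37, 0], 0],
  [[12, -37, 0], 0],
  [[12, -37, 0], 0],
  [[-28, -23, 0], 0],
  [[-28, -23, 0], 0],
], jaw=1)

```text
clock: 2.0
tool_pos: [0.1523, 0.2549, 0.2974]
orientation: [[-1.0, -0.002, 0.001], [-0.002, 1.0, 0.001], [-0.001, 0.001, -1.0]]
wrist_force: [0.4, -0.3, -0.4]
grip_width: 0.0851
```

Emit:
play_rows([
  [[-28, -23, 0], 0],
  [[-28, -23, 0], 0],
  [[-28, -23, 0], 0],
  [[-28, -23, 0], 0],
  [[-10, -35, 0], 0],
  [[-10, -35, 0], 0],
  [[-10, -35, 0], 0],
  [[-10, -35, 0], 0],
  [[-10, -35, 0], 0],
  [[-10, -35, 0], 0],
])

```text
clock: 3.25
tool_pos: [0.3243, -0.0476, 0.2973]
orientation: [[-1.0, 0.0, 0.001], [0.0, 1.0, -0.0], [-0.001, -0.0, -1.0]]
wrist_force: [1.4, 1.3, -0.1]
grip_width: 0.085
```

Run:
```python
from h import *
np.set_printoptions(precision=4,suppress=True)
s=env.read_state();print(s["clock"],s["tool_pos"],s["orientation"],s["q"])
M=env.camera_model("wrist");p=s["tool_pos"]
print(-np.array(M["R"]).T@M["t"]-p)
print("at z=0 rel to tcp xy", [at_z("wrist",u,0.,M)-p for u in [(280,210),(0,0),(559,0),(0,419),(280,419)]])
```

```text
3.25 [ 0.3243 -0.0476  0.2973] [[-1.      0.0003  0.0008]
 [ 0.0003  1.     -0.0001]
 [-0.0008 -0.0001 -1.    ]] [-0.1459 -0.3725 -0.0483  1.8942  0.     -0.1456]
[-0.0693  0.0005  0.166 ]
at z=0 rel to tcp xy [array([ 0.0644,  0.0004, -0.2973]), array([-0.2051, -0.345 , -0.2973]), array([-0.2052,  0.3443, -0.2973]), array([ 0.4494, -0.4951, -0.2973]), array([ 0.4492,  0.0004, -0.2973])]
```

Emit:
play_rows([
  [[-34, -24, 7], 0],
  [[-34, -24, 7], 0],
  [[-34, -24, 7], 0],
  [[-34, -24, 7], 0],
  [[-34, -24, 7], 0],
  [[-34, -24, 7], 0],
  [[-34, -24, 7], 0],
  [[0, 0, 0], 0],
  [[0, 0, 0], 0],
])

```text
clock: 4.38
tool_pos: [0.5618, -0.2142, 0.2481]
orientation: [[-1.0, 0.0, -0.001], [0.0, 1.0, 0.0], [0.001, 0.0, -1.0]]
wrist_force: [-0.6, 0.3, -0.0]
grip_width: 0.0852
```

```bash
cat > look.py <<'E'
from h import *
import sys
np.set_printoptions(precision=4,suppress=True)
s=env.read_state();M=env.camera_model("wrist");w=env.camera("wrist");save(w,sys.argv[1])
print(s["clock"],s["tool_pos"],s["wrist_force"])
for d in env.silhouettes("wrist","carrier_mid"):
    m=d["pixels"].astype(np.uint8); c=np.argwhere(m)[:,::-1]
    P=np.array([at_z("wrist",x,.006,M)[:2] for x in c[::7]])
    r=cv2.minAreaRect((P*1000).astype(np.float32)); 
    print("sil",np.round(d["point"]),round(d["conf"],2),len(c),"rect",r, "box",cv2.boundingRect(m))
for q in("carrier_mid","carrier_rim","adaptor_mid"):
  for d in env.pinpoint("wrist",q): print(q,np.round(d["point"],1),round(d["conf"],2),at_z("wrist",d["point"],.008 if "rim" in q else .004,M))
for q in("wash_bottle",):
  for c in("scene","side"):
    for d in env.pinpoint(c,q): print(q,c,d["point"],d["conf"],at_z(c,d["point"],0))
E
python3 look.py w1.png
```

```text
4.375 [ 0.5618 -0.2142  0.2481] [-0.6217  0.2951 -0.0242]
sil [263. 208.] 0.93 2751 rect ((609.6353149414062, -231.36070251464844), (47.983543395996094, 96.27913665771484), 70.83429718017578) box (239, 170, 57, 79)
sil [368. 197.] 0.7 2889 rect ((595.7841186523438, -103.92843627929688), (97.50001525878906, 49.59418487548828), 4.117444038391113) box (347, 160, 40, 77)
sil [77.  8.] 0.57 610 rect ((382.2682800292969, -442.2389831542969), (19.47357177734375, 53.8979606628418), 0.019232068210840225) box (45, 0, 51, 21)
carrier_mid [262.7 207.3] 0.68 [ 0.6069 -0.236   0.004 ]
carrier_mid [369.2 200.2] 0.65 [ 0.5974 -0.0999  0.004 ]
carrier_rim [509.4 336.3] 0.67 [0.7968 0.1137 0.008 ]
carrier_rim [384.8 194.9] 0.59 [ 0.5895 -0.0819  0.008 ]
carrier_rim [281.1 215.5] 0.58 [ 0.6167 -0.2123  0.008 ]
adaptor_mid [188.9 101.7] 0.81 [ 0.4777 -0.3211  0.004 ]
adaptor_mid [325.9 321.5] 0.6 [ 0.7753 -0.1485  0.004 ]
adaptor_mid [144.4 245.9] 0.46 [ 0.6601 -0.3937  0.004 ]
wash_bottle scene [229.0, 324.9] 0.71 [ 0.742  -0.2771  0.    ]
wash_bottle side [344.3, 268.3] 0.8 [ 0.7499 -0.272   0.    ]
```

View pics/w1.png

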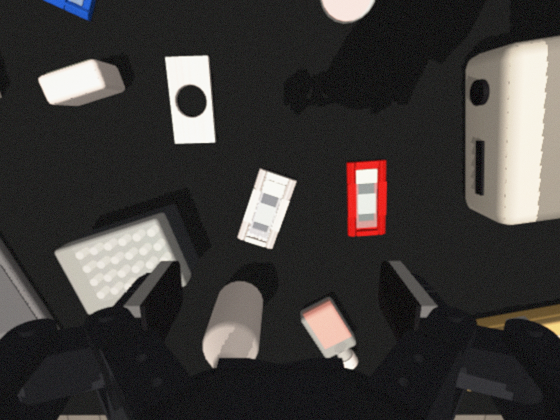

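The silver frame at wrist pixel (267,208) has the glass and is neither blue, red nor the round-hole plate at (190,100). Its outline measures 48 x 96.3 mm, so it is the carrier: centre about (0.610, -0.231), short axis at azimuth 70.8°.

Emit:
play_rows([
  [[-24, -8.5, 30], 0],
  [[-24, -8.5, 30], 0],
  [[0, 0, 40], 9.6],
  [[0, 0, 38], 9.6],
  [[0, 0, 0], 0],
  [[0, 0, 0], 0],
])

```text
clock: 5.48
tool_pos: [0.6106, -0.2315, 0.1121]
orientation: [[-0.946, 0.325, 0.002], [0.325, 0.946, -0.001], [-0.002, -0.0, -1.0]]
wrist_force: [0.5, -1.1, -0.7]
grip_width: 0.0852
```

```bash
python3 look.py w2.png; python3 -c "
from h import *
print(env.read_state()['orientation'])"
```

```text
5.475 [ 0.6106 -0.2315  0.1121] [ 0.4986 -1.1333 -0.6724]
sil [423. 128.] 0.82 7783 rect ((595.5419311523438, -104.62451171875), (97.97608947753906, 51.088924407958984), 3.96313738822937) box (375, 61, 92, 137)
sil [279. 194.] 0.73 6141 rect ((610.60498046875, -231.82203674316406), (48.05696487426758, 95.92344665527344), 71.38579559326172) box (251, 142, 58, 111)
carrier_mid [277.3 199.3] 0.95 [ 0.6102 -0.2336  0.004 ]
carrier_mid [424.6 133.7] 0.83 [ 0.5972 -0.1032  0.004 ]
carrier_rim [303.9 193.8] 0.72 [ 0.612  -0.2106  0.008 ]
carrier_rim [450.6 122.4] 0.56 [ 0.5945 -0.0835  0.008 ]
wash_bottle scene [229.0, 324.9] 0.71 [ 0.742  -0.2771  0.    ]
wash_bottle side [344.3, 268.3] 0.8 [ 0.7499 -0.272   0.    ]
[[-9.44532901e-01  3.28415014e-01  1.08538240e-03]
 [ 3.28414750e-01  9.44533524e-01 -4.17911990e-04]
 [-1.16242864e-03 -3.82760327e-05 -9.99999324e-01]]
```

View pics/w2.png

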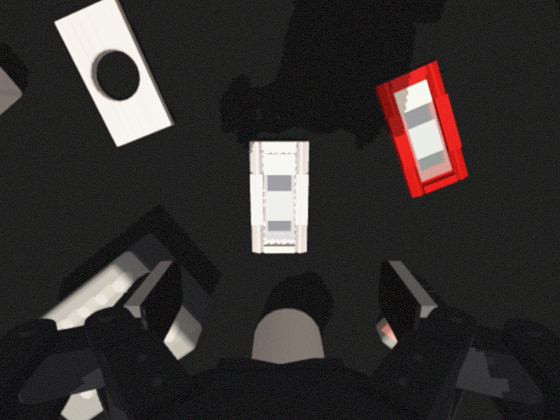

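Run:
```python
from h import *
np.set_printoptions(precision=3,suppress=True)
s=env.read_state();M=env.camera_model("wrist");env.camera("wrist")
for d in env.silhouettes("wrist","tip_box")[:2]:
    c=np.argwhere(d["pixels"])[:,::-1]; P=np.array([at_z("wrist",x,.072,M) for x in c[::5]])-s["tool_pos"]
    T=P@s["orientation"]; print(d["conf"],"tool frame max y",T[:,1].max(), T[T[:,1].argmax()], "within |x|<60:",T[abs(T[:,0])<.06][:,1].max() if (abs(T[:,0])<.06).any() else None)
```

```text
0.84 tool frame max y -0.048548050908510776 [-0.056 -0.049  0.039] within |x|<60: -0.048548050908510776
```

Emit:
play_rows([
  [[0, 0, 15], 0],
  [[0, 0, 15], 0],
  [[0, 0, 0], 0],
], jaw=0.75)

```text
clock: 6.3
tool_pos: [0.609, -0.231, 0.0776]
orientation: [[-0.944, 0.329, -0.003], [0.329, 0.944, 0.001], [0.004, 0.0, -1.0]]
wrist_force: [-0.1, 0.7, 0.1]
grip_width: 0.0642
```

Emit:
play_rows([
  [[0, 0, 20], 0],
  [[0, 0, 20], 0],
  [[0, 0, 20], 0],
  [[0, 0, 10], 0],
  [[0, 0, 6], 0],
  [[0, 0, 0], 0],
  [[0, 0, 0], 0],
])

```text
clock: 7.18
tool_pos: [0.6105, -0.2316, 0.0048]
orientation: [[-0.944, 0.329, 0.001], [0.329, 0.944, -0.0], [-0.001, -0.0, -1.0]]
wrist_force: [0.5, -0.0, 0.4]
grip_width: 0.0638
```

Emit:
play_rows([
  [[0, 0, 3], 0],
  [[0, 0, 2], 0],
  [[0, 0, 0], 0],
  [[0, 0, 0], 0],
])

```text
clock: 7.68
tool_pos: [0.6101, -0.2314, -0.0009]
orientation: [[-0.944, 0.329, 0.0], [0.329, 0.944, -0.0], [-0.0, -0.0, -1.0]]
wrist_force: [-0.7, 0.2, -0.1]
grip_width: 0.064
```

Emit:
play_rows([
  [[0, 0, 0], 0],
  [[0, 0, 0], 0],
  [[0, 0, 0], 0],
  [[0, 0, 0], 0],
  [[0, 0, 0], 0],
  [[0, 0, 0], 0],
], jaw=0.4)

```text
clock: 8.43
tool_pos: [0.6101, -0.2314, -0.0009]
orientation: [[-0.944, 0.329, -0.0], [0.329, 0.944, 0.0], [0.0, 0.0, -1.0]]
wrist_force: [0.1, 0.6, -0.7]
grip_width: 0.034
```

Width 34 mm is less than 48 mm, so the fingers missed the rims. I need to look.

Run:
```python
from h import *
np.set_printoptions(precision=4,suppress=True)
M=env.camera_model("wrist");w=env.camera("wrist"); save(w,"w3.png")
for d in env.silhouettes("wrist","carrier_mid"):
    c=np.argwhere(d["pixels"])[:,::-1];P=np.array([at_z("wrist",x,.006,M)[:2] for x in c[::7]])
    print(d["conf"],d["point"],cv2.minAreaRect((P*1000).astype(np.float32)))
```

```text
0.92 [276.7, 236.4] ((610.28076171875, -231.94451904296875), (48.09123992919922, 97.59675598144531), 70.82447814941406)
0.65 [515.0, 129.7] ((596.1973876953125, -106.20964050292969), (98.12348937988281, 50.242584228515625), 3.765016794204712)
```

View pics/w3.png

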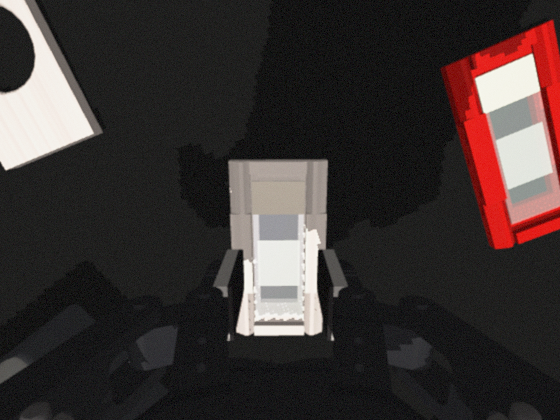

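Run:
```python
from h import *
s=env.read_state();M=env.camera_model("wrist");w=cv2.imread("pics/w3.png")
x0,y0,f=190,200,4
c=cv2.resize(w[y0:y0+150,x0:x0+190],None,fx=f,fy=f,interpolation=cv2.INTER_CUBIC)
R=s["orientation"];p=s["tool_pos"]
for h,col in((.017,(0,0,255)),(.024,(0,255,0))):
  for sg in(-1,1):
    for z in(.003,.010,.022):
      for tx in(-.011,.011):
        X=p+R[:,0]*tx+R[:,1]*sg*h; X[2]=z
        u=((proj("wrist",X,M)-[x0,y0])*f).astype(int); cv2.circle(c,tuple(int(v) for v in u),3+int(z*200),col,1)
cv2.imwrite("pics/w3c.png",c)
print(s["grip_width"],s["wrist_force"],s["tool_pos"])
```

```text
0.034205672481068004 [0.24753942 1.42484936 0.40461602] [ 0.61011876 -0.23141792 -0.00091183]
```

View pics/w3c.png

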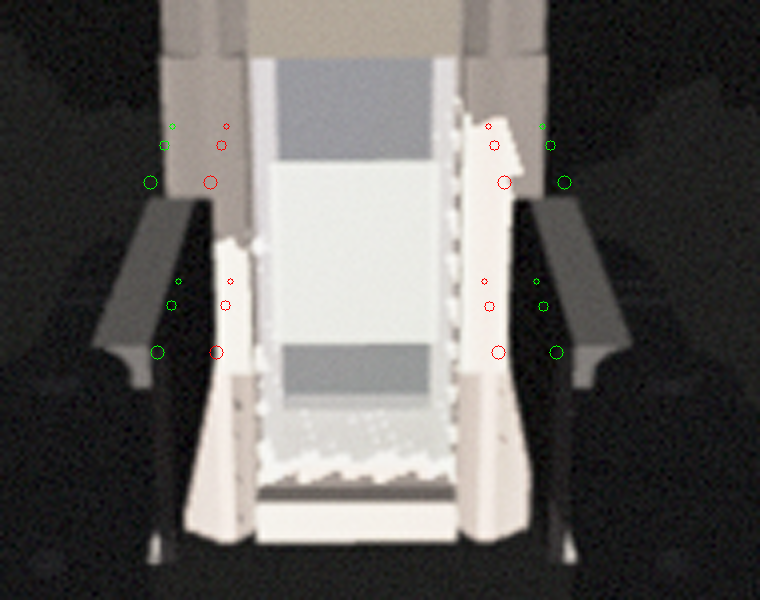

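The crop shows the pad tips standing above the rims, about 20 mm up, so they closed over the carrier without touching it. I'll open, go lower by feel and grip again.

Emit:
play_rows([
  [[0, 0, 0], 0],
  [[0, 0, 0], 0],
  [[0, 0, 0], 0],
  [[0, 0, 0], 0],
  [[0, 0, 2], 0],
  [[0, 0, 2], 0],
  [[0, 0, 2], 0],
  [[0, 0, 2], 0],
  [[0, 0, 0], 0],
], jaw=0.7)

```text
clock: 9.65
tool_pos: [0.61, -0.2314, -0.0092]
orientation: [[-0.944, 0.329, -0.0], [0.329, 0.944, 0.0], [0.0, 0.0, -1.0]]
wrist_force: [-0.9, 0.0, 0.6]
grip_width: 0.0596
```

Emit:
play_rows([
  [[0, 0, 2], 0],
  [[0, 0, 2], 0],
  [[0, 0, 0], 0],
  [[0, 0, 0], 0],
])

```text
clock: 10.15
tool_pos: [0.6101, -0.2314, -0.0129]
orientation: [[-0.944, 0.329, 0.0], [0.329, 0.944, -0.0], [-0.0, 0.0, -1.0]]
wrist_force: [0.5, 0.8, -0.0]
grip_width: 0.0596
```

Run:
```python
from h import *
s=env.read_state();M=env.camera_model("wrist");w=env.camera("wrist");save(w,"w4.png")
print(s["tool_pos"],s["wrist_force"],s["grip_width"])
save(cv2.resize(w[160:400,130:430],None,fx=2.5,fy=2.5,interpolation=cv2.INTER_CUBIC),"w4c.png")
```

```text
[ 0.61011794 -0.23143263 -0.01285176] [ 0.45475943  0.76779436 -0.03921177] 0.05959212517402095
```

View pics/w4c.png

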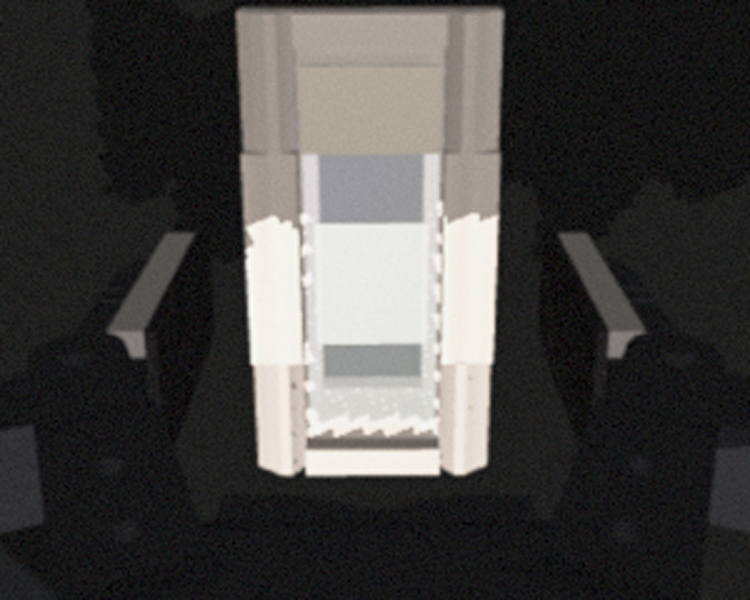

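Emit:
play_rows([
  [[0, 0, 2], 0],
  [[0, 0, 2], 0],
  [[0, 0, 2], 0],
  [[0, 0, 0], 0],
])

```text
clock: 10.7
tool_pos: [0.6099, -0.2313, -0.0192]
orientation: [[-0.944, 0.329, -0.0], [0.329, 0.944, 0.0], [0.0, -0.0, -1.0]]
wrist_force: [0.5, -0.5, -0.2]
grip_width: 0.06
```

Emit:
play_rows([
  [[0, 0, 1], 0],
  [[0, 0, 0], 0],
])

```text
clock: 10.95
tool_pos: [0.6101, -0.2314, -0.02]
orientation: [[-0.944, 0.329, -0.0], [0.329, 0.944, 0.0], [0.0, 0.0, -1.0]]
wrist_force: [-0.9, -0.1, 0.5]
grip_width: 0.0597
```

Emit:
play_rows([
  [[0, 0, 1], 0],
  [[0, 0, 0], 0],
])

```text
clock: 11.2
tool_pos: [0.61, -0.2314, -0.021]
orientation: [[-0.944, 0.329, -0.0], [0.329, 0.944, 0.0], [0.0, 0.0, -1.0]]
wrist_force: [-0.2, 1.0, -0.1]
grip_width: 0.0598
```

Emit:
play_rows([
  [[0, 0, 0], 0],
  [[0, 0, 0], 0],
  [[0, 0, 0], 0],
  [[0, 0, 0], 0],
], jaw=0.48)

```text
clock: 11.7
tool_pos: [0.6104, -0.2315, -0.0202]
orientation: [[-0.944, 0.329, 0.001], [0.329, 0.944, -0.0], [-0.001, -0.0, -1.0]]
wrist_force: [-1.4, 0.5, 6.0]
grip_width: 0.0448
```

Emit:
play_rows([
  [[0, 0, 0], 0],
  [[0, 0, 0], 0],
  [[0, 0, 0], 0],
  [[0, 0, 1], 0],
  [[0, 0, 1], 0],
  [[0, 0, 1], 0],
  [[0, 0, 1], 0],
  [[0, 0, 1], 0],
  [[0, 0, 0], 0],
], jaw=0.67)

```text
clock: 12.82
tool_pos: [0.61, -0.2314, -0.026]
orientation: [[-0.944, 0.329, -0.0], [0.329, 0.944, 0.0], [0.0, 0.0, -1.0]]
wrist_force: [-0.1, -0.3, 0.2]
grip_width: 0.0577
```

Emit:
play_rows([
  [[0, 0, 0], 0],
  [[0, 0, 0], 0],
  [[0, 0, 0], 0],
  [[0, 0, 0], 0],
], jaw=0.5)

```text
clock: 13.32
tool_pos: [0.6104, -0.2315, -0.0254]
orientation: [[-0.944, 0.329, 0.001], [0.329, 0.944, -0.0], [-0.001, -0.0, -1.0]]
wrist_force: [-0.3, 0.0, 6.1]
grip_width: 0.046
```

Emit:
play_rows([
  [[0, 0, 0], 0],
  [[0, 0, 0], 0],
  [[0, 0, 0], 0],
], jaw=0.45)

```text
clock: 13.7
tool_pos: [0.6104, -0.2315, -0.0254]
orientation: [[-0.944, 0.329, 0.001], [0.329, 0.944, -0.0], [-0.001, -0.0, -1.0]]
wrist_force: [-0.4, -0.3, 5.0]
grip_width: 0.046
```

Run:
```python
from h import *
s=env.read_state();M=env.camera_model("wrist");w=env.camera("wrist");save(w,"w5.png")
print(s["tool_pos"],s["wrist_force"],s["ft_torque"],s["grip_width"])
for d in env.silhouettes("wrist","carrier_mid")[:1]:
    c=np.argwhere(d["pixels"])[:,::-1];P=np.array([at_z("wrist",x,.006,M)[:2] for x in c[::7]])
    print(d["conf"],d["point"],cv2.minAreaRect((P*1000).astype(np.float32)))
save(cv2.resize(w[160:400,130:430],None,fx=2.5,fy=2.5,interpolation=cv2.INTER_CUBIC),"w5c.png")
```

```text
[ 0.61038009 -0.23151011 -0.02543934] [-0.35016994 -0.29325211  4.9889184 ] [ 0.05170237  0.09295942 -0.00299378] 0.04602328207341204
0.95 [529.3, 130.4] ((594.9183349609375, -123.24777221679688), (32.08774948120117, 99.65467071533203), 83.69499206542969)
```

View pics/w5c.png

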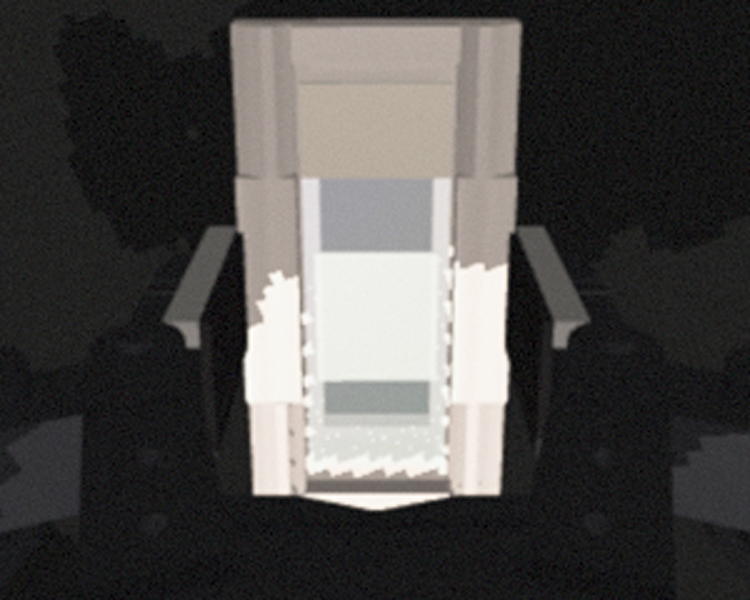

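Emit:
play_rows([
  [[0, 0, -5], 0],
  [[0, 0, -10], 0],
  [[0, 0, -15], 0],
  [[0, 0, -20], 0],
  [[0, 0, 0], 0],
  [[0, 0, 0], 0],
], jaw=0.35)

```text
clock: 14.55
tool_pos: [0.6101, -0.2314, 0.0241]
orientation: [[-0.944, 0.329, 0.0], [0.329, 0.944, -0.0], [-0.0, -0.0, -1.0]]
wrist_force: [0.2, -0.3, -0.3]
grip_width: 0.0462
```

Run:
```python
from h import *
s=env.read_state();M=env.camera_model("wrist");w=env.camera("wrist")
print(s["tool_pos"],s["wrist_force"],s["ft_torque"],s["grip_width"])
c=cv2.resize(w[100:400,90:470],(570,450)); a=env.camera("side"); u=proj("side",s["tool_pos"]).astype(int);print(u)
x,y=max(u[0]-50,0),max(u[1]-55,0)
b=cv2.resize(a[y:y+110,x:x+56],(229,450),interpolation=cv2.INTER_CUBIC)
save(np.hstack([c,b]),"lift.png")
```

```text
[ 0.61008709 -0.23140116  0.02406151] [ 0.19921169 -0.27579458 -0.28028778] [-0.02592678  0.00201476  0.00423813] 0.04624317350345471
[294 260]
```

View pics/lift.png

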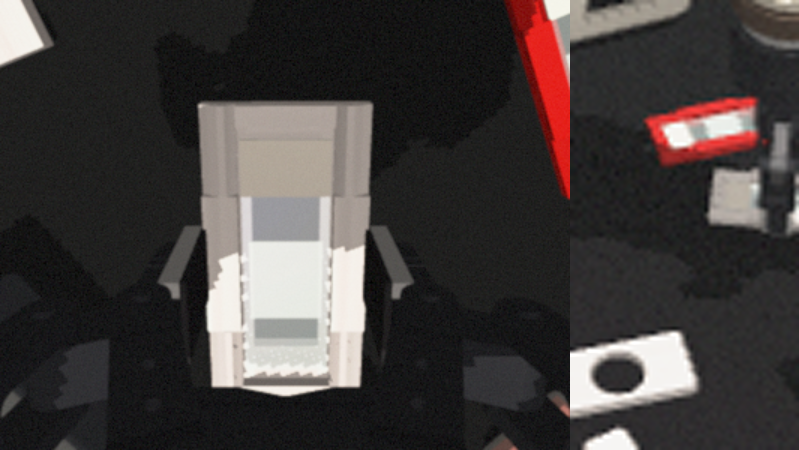

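Lifted and held firmly: the carrier hasn't shifted in the wrist view and the width is steady at 46 mm. I'll carry it up and over beside the stage and measure the stage from close by.

Emit:
play_rows([
  [[0, 0, -45], -9.6],
  [[0, 0, -45], -9.6],
  [[22, 32, -27], 0],
  [[22, 32, -27], 0],
  [[22, 32, -27], 0],
  [[22, 32, -27], 0],
  [[22, 32, -27], 0],
  [[22, 32, -27], 0],
  [[22, 32, -27], 0],
  [[22, 32, -27], 0],
])

```text
clock: 15.9
tool_pos: [0.4332, 0.0255, 0.3305]
orientation: [[-1.0, 0.0, -0.001], [0.0, 1.0, 0.0], [0.001, 0.0, -1.0]]
wrist_force: [0.2, 0.4, -1.0]
grip_width: 0.0464
```

Emit:
play_rows([
  [[0, 0, 0], 0],
  [[0, 0, 0], 0],
])

```text
clock: 16.15
tool_pos: [0.4344, 0.0245, 0.3293]
orientation: [[-1.0, -0.0, -0.001], [-0.0, 1.0, -0.0], [0.001, -0.0, -1.0]]
wrist_force: [-0.7, 0.4, -0.1]
grip_width: 0.046
```

```bash
cat > stage.py <<'E'
from h import *
import sys
np.set_printoptions(precision=4,suppress=True)
s=env.read_state();M={"wrist":env.camera_model("wrist")};w=env.camera("wrist");save(w,sys.argv[1])
print(s["clock"],s["tool_pos"],s["orientation"][:,1],s["grip_width"])
env.camera("scene");env.camera("side")
for c in("wrist","scene","side"):
  for q,z in(("stage_center",.17),("stage_rear",.17),("clip_left",.178),("clip_right",.178),("microscope",0)):
    for d in env.pinpoint(c,q)[:2]: print(c,q,np.round(d["point"],1),round(d["conf"],2),at_z(c,d["point"],z,M.get(c)))
  for q in("clip_left","clip_right"):
    for d in env.find_in(c,q)[:2]: print(c,"find",q,np.round(d["point"],1),round(d["conf"],2),at_z(c,d["point"],.179,M.get(c)))
E
python3 stage.py st1.png
```

```text
16.15 [0.4344 0.0245 0.3293] [-0.0004  1.     -0.0003] 0.04603351399597907
wrist stage_center [384.  241.7] 0.56 [0.4932 0.1341 0.17  ]
wrist stage_rear [488.4 232.1] 0.58 [0.4824 0.2417 0.17  ]Traceback (most recent call last):
  File "stage.py", line 9, in <module>
    for d in env.pinpoint(c,q)[:2]: print(c,q,np.round(d["point"],1),round(d["conf"],2),at_z(c,d["point"],z,M.get(c)))
             ~~~~~~~~~~~~^^^^^
ValueError: it knows: adaptor_mid, carrier_mid, carrier_rim, dish, flask, microscope, slide_box, stage_center, stage_rear, timer, tip_box, wash_bottle
```

View pics/st1.png

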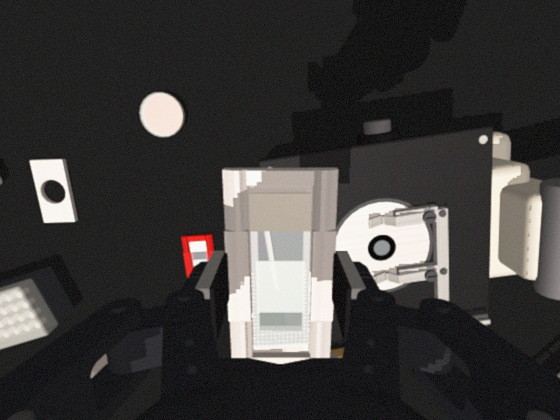

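The stage is in view, with the ring near (381,247) and the bar to its right, but the held carrier hides part of it. I'll move so the camera is straight above it.

Emit:
play_rows([
  [[-33, 17, 0], 0],
  [[-33, 17, 0], 0],
  [[-33, 17, 0], 0],
  [[-33, 17, 0], 0],
  [[-33, 17, 0], 0],
  [[0, 0, 0], 0],
  [[0, 0, 0], 0],
])

```text
clock: 17.27
tool_pos: [0.5991, 0.1092, 0.3295]
orientation: [[-1.0, 0.001, -0.001], [0.001, 1.0, -0.0], [0.001, -0.0, -1.0]]
wrist_force: [-0.4, 0.3, -0.9]
grip_width: 0.0462
```

```bash
sed -i 's/("clip_left",.178),("clip_right",.178),//' stage.py; python3 stage.py st2.png
```

```text
17.275 [0.5991 0.1092 0.3295] [ 0.0005  1.     -0.0003] 0.04620594181136591
wrist stage_center [305.9  78.4] 0.93 [0.4975 0.1333 0.17  ]
wrist stage_rear [428.1  65.1] 0.6 [0.4862 0.2443 0.17  ]
wrist find clip_left [322.6  38.9] 0.56 [0.4664 0.1465 0.179 ]
wrist find clip_right [329.7 117.5] 0.61 [0.5321 0.1553 0.179 ]
wrist find clip_right [352.4  74. ] 0.52 [0.4948 0.174  0.179 ]
scene stage_center [354.9 180.7] 0.63 [0.5076 0.1296 0.17  ]
scene microscope [349.  223.8] 0.96 [0.4885 0.1363 0.    ]
scene find clip_left [355.  169.8] 0.61 [0.4719 0.1445 0.179 ]
scene find clip_right [379.7 186. ] 0.2 [0.5603 0.1753 0.179 ]
side stage_center [232.5 151.8] 0.88 [0.4983 0.1278 0.17  ]
side stage_rear [220.1 129.1] 0.77 [0.48   0.2649 0.17  ]
side microscope [233.7 188.5] 0.75 [0.5005 0.1536 0.    ]
side find clip_left [223.  149.7] 0.63 [0.4694 0.1325 0.179 ]
```

View pics/st2.png

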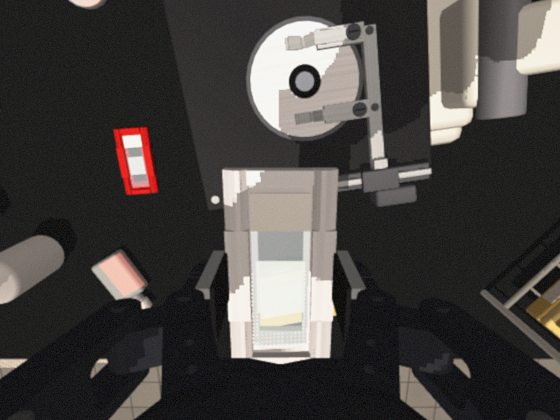

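The view is clear: ring centre near (304,79), clip toes near (294,43) and (303,119), bar at columns 365-380. I'll fit the ring and the straight edges for centre and yaw.

Run:
```python
from h import *
np.set_printoptions(precision=4,suppress=True)
M=env.camera_model("wrist");g=cv2.imread("pics/st2.png",0)
u=cv2.resize(g,None,fx=4,fy=4,interpolation=cv2.INTER_CUBIC)
# ring: radial edges in world coords: white->black outer boundary, sampled along rays from the nominal centre
c0=np.array([.4975,.1333]);pts=[]
W=lambda xy,z: proj("wrist",[xy[0],xy[1],z],M)
for it in range(3):
  pts=[]
  for a in np.radians(np.arange(0,360,3)):
    rs=np.arange(.040,.062,.0004);P=[W(c0+r*np.array([np.cos(a),np.sin(a)]),.17) for r in rs]
    v=cv2.remap(g,np.float32([[p[0] for p in P]]),np.float32([[p[1] for p in P]]),cv2.INTER_LINEAR)[0].astype(float)
    d=np.convolve(v,[1,1,1,1,0,-1,-1,-1,-1],"valid");i=d.argmin()
    if d[i]<-120: pts.append(c0+rs[i+4]*np.array([np.cos(a),np.sin(a)]))
  P=np.array(pts)
  for k in range(4):
    A=np.c_[2*P,np.ones(len(P))];s=np.linalg.lstsq(A,(P**2).sum(1),rcond=None)[0];r=np.sqrt(s[2]+s[0]**2+s[1]**2);e=abs(np.hypot(*(P-s[:2]).T)-r);P=P[e<max(2*np.median(e),.0005)]
  c0=s[:2];print("ring",c0,r,len(P),len(pts))
L=cv2.createLineSegmentDetector().detect(cv2.GaussianBlur(u,(0,0),3))[0][:,0]/4
for l in L:
  a,b=at_z("wrist",l[:2],.17,M)[:2],at_z("wrist",l[2:],.17,M)[:2];n=np.linalg.norm(a-b)
  if n>.022 and l[1]<215 and l[3]<215 and 150<l[0]<450: print(np.round(l),"az",round(np.degrees(np.arctan2(*(b-a)[::-1]))%90,2),"len",round(n,3))
# inner hole via dark blob
```

```text
ring [0.5    0.1324] 0.050127977061795816 78 120
ring [0.5    0.1323] 0.05005823463624588 83 120
ring [0.5    0.1323] 0.050047415806606516 85 120
[427.   0. 431. 145.] az 8.5 len 0.125
[383. 136. 376.  24.] az 8.44 len 0.098
[287. 170. 224. 170.] az 0.02 len 0.063
[431. 168. 398. 173.] az 8.53 len 0.032
[400. 178. 429. 174.] az 8.69 len 0.028
[341. 121. 368. 117.] az 8.16 len 0.026
[441.  90. 440.  14.] az 8.49 len 0.064
[279. 127. 279.  90.] az 89.96 len 0.033
[400. 183. 429. 178.] az 8.37 len 0.029
[314. 169. 288. 169.] az 1.53 len 0.026
[339. 192. 361. 188.] az 8.84 len 0.023
[364.  57. 366.  84.] az 8.78 len 0.023
[154. 175. 149. 146.] az 4.16 len 0.028
[378. 207. 415. 202.] az 8.45 len 0.038
[428. 163. 388. 169.] az 8.88 len 0.039
```

Emit:
play_rows([
  [[30.3, -10.3, 0], 0],
  [[30.3, -10.3, 0], 0],
  [[30.3, -10.3, 0], 0],
  [[0, 0, 0], -8.5],
  [[0, 0, 45], 0],
  [[0, 0, 45], 0],
  [[0, 0, 40], 0],
  [[0, 0, 20], 0],
  [[0, 0, 0], 0],
  [[0, 0, 0], 0],
])

```text
clock: 19.42
tool_pos: [0.5086, 0.0788, 0.1813]
orientation: [[-0.989, -0.148, 0.001], [-0.148, 0.989, 0.0], [-0.001, 0.0, -1.0]]
wrist_force: [-0.5, -0.6, -0.8]
grip_width: 0.0461
```

```bash
cat > pos.py <<'E'
from h import *
np.set_printoptions(precision=2,suppress=True)
s=env.read_state();C=np.array([.5,.1323]);a=np.radians(98.5);ex=np.array([np.cos(a),np.sin(a)]);ey=np.array([-ex[1],ex[0]])
d=s["tool_pos"][:2]-C;o=s["orientation"]
print("clk",s["clock"],"stage x,y mm",1e3*d@ex,1e3*d@ey,"tcp z",1e3*s["tool_pos"][2],"tool-y az",np.degrees(np.arctan2(o[1,1],o[0,1])),"tilt",o[:2,2],"F stage",s["wrist_force"][:2]@ex,s["wrist_force"][:2]@ey,s["wrist_force"][2],"T",s["ft_torque"],"w",1e3*s["grip_width"])
E
python3 pos.py
```

```text
clk 19.425 stage x,y mm -54.21470853603102 -0.6021389928948095 tcp z 181.2843546623764 tool-y az 98.49137980556313 tilt [0. 0.] F stage -0.5435228605291772 0.6107766167725788 -0.8494599266067366 T [ 0.02 -0.   -0.01] w 46.07906179770171
```

Emit:
play_rows([
  [[0, 0, 15], 0],
  [[0, 0, 10], 0],
  [[0, 0, 0], 0],
  [[0, 0, 0], 0],
])

```text
clock: 19.92
tool_pos: [0.5082, 0.0787, 0.1552]
orientation: [[-0.989, -0.148, 0.0], [-0.148, 0.989, -0.0], [-0.0, -0.0, -1.0]]
wrist_force: [0.3, 0.2, -0.2]
grip_width: 0.0459
```

```bash
python3 pos.py
python3 - <<'E'
from h import *
np.set_printoptions(precision=4,suppress=True)
M=env.camera_model("wrist");w=env.camera("wrist");save(w,"st3.png");g=cv2.cvtColor(w,cv2.COLOR_RGB2GRAY)
c0=np.array([.5,.1323])
W=lambda xy,z: proj("wrist",[xy[0],xy[1],z],M)
for it in range(3):
  pts=[]
  for a in np.radians(np.arange(-90,270,3)):
    rs=np.arange(.040,.062,.0004);P=[W(c0+r*np.array([np.cos(a),np.sin(a)]),.17) for r in rs]
    v=cv2.remap(g,np.float32([[p[0] for p in P]]),np.float32([[p[1] for p in P]]),cv2.INTER_LINEAR)[0].astype(float)
    d=np.convolve(v,[1,1,1,1,0,-1,-1,-1,-1],"valid");i=d.argmin()
    if d[i]<-120: pts.append(c0+rs[i+4]*np.array([np.cos(a),np.sin(a)]))
  P=np.array(pts)
  e=abs(np.hypot(*(P-c0).T)-.05);P=P[e<.004]
  for k in range(4):
    A=np.c_[2*P,np.ones(len(P))];s=np.linalg.lstsq(A,(P**2).sum(1),rcond=None)[0];r=np.sqrt(s[2]+s[0]**2+s[1]**2);e=abs(np.hypot(*(P-s[:2]).T)-r);P=P[e<max(2*np.median(e),.0005)]
  c0=s[:2];print("ring",c0,r,len(P),len(pts))
for d in env.pinpoint("wrist","stage_center")+env.pinpoint("wrist","stage_rear"): print(d["point"],d["conf"],at_z("wrist",d["point"],.17,M))
E
```

```text
clk 19.925 stage x,y mm -54.23225323004149 -0.2331721963290304 tcp z 155.22909044541123 tool-y az 98.49257239208215 tilt [ 0. -0.] F stage 0.15128647495513525 -0.3631808436117965 -0.18911456254177178 T [0.01 0.02 0.  ] w 45.909352783060925
ring [0.4997 0.132 ] 0.04983332458801036 43 73
ring [0.4997 0.1318] 0.049879373103672194 47 74
ring [0.4997 0.132 ] 0.04986538574124519 44 74
[385.4, 256.9] 0.75 [0.499  0.1306 0.17  ]
```

View pics/st3.png

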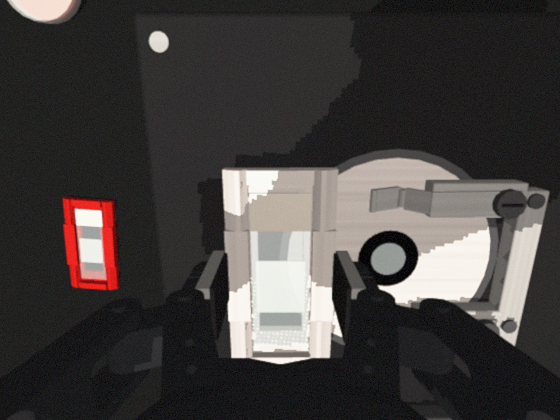

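Emit:
play_rows([
  [[0, 0, 4], 0],
  [[0, 0, 4], 0],
  [[0, 0, 1], 0],
  [[0, 0, 0], 0],
  [[0, 0, 0], 0],
])

```text
clock: 20.7
tool_pos: [0.5083, 0.0787, 0.1462]
orientation: [[-0.989, -0.148, 0.0], [-0.148, 0.989, 0.0], [-0.0, -0.0, -1.0]]
wrist_force: [0.5, -0.7, -1.0]
grip_width: 0.0458
```

```bash
python3 - <<'E'
from h import *
# picture st3 pose: reuse R,t shift (descended 9 mm => camera centre lower): rebuild
M=dict(env.camera_model("wrist"));R=np.array(M["R"]);c=-R.T@np.array(M["t"]);c[2]+=.1552-env.read_state()["tool_pos"][2];M["t"]=-R@c
C=np.array([.4999,.1321]);a=np.radians(98.5);ex=np.array([np.cos(a),np.sin(a)]);ey=np.array([-ex[1],ex[0]])
for p,z in [((428,181),.179),((428,200),.179),((371,190),.178),((371,210),.178),((510,205),.185)]:
  d=at_z("wrist",p,z,M)[:2]-C;print(p,np.round([d@ex*1e3,d@ey*1e3],1))
E
python3 pos.py
```

```text
(428, 181) [11. 41.]
(428, 200) [12.  32.4]
(371, 190) [-13.3  36.7]
(371, 210) [-12.6  27.5]
(510, 205) [44.4 31.8]
clk 20.7 stage x,y mm -54.22206681572761 -0.2584774071653231 tcp z 146.19348327089745 tool-y az 98.49280864090119 tilt [0. 0.] F stage -0.7376586766899496 -0.3791776558806057 -1.0404075532483374 T [ 0.    0.04 -0.04] w 45.75320403459851
```

Emit:
play_rows([
  [[0, 0, 0.7], 0],
  [[0, 0, 0], 0],
])

```text
clock: 20.95
tool_pos: [0.5083, 0.0787, 0.1454]
orientation: [[-0.989, -0.148, 0.0], [-0.148, 0.989, 0.0], [-0.0, 0.0, -1.0]]
wrist_force: [0.6, -1.2, -0.8]
grip_width: 0.0464
```

Emit:
play_rows([
  [[0, 0, 0.5], 0],
  [[0, 0, 0], 0],
])

```text
clock: 21.2
tool_pos: [0.5083, 0.0787, 0.1449]
orientation: [[-0.989, -0.148, -0.0], [-0.148, 0.989, -0.0], [0.0, -0.0, -1.0]]
wrist_force: [0.0, 0.0, 0.3]
grip_width: 0.046
```

Emit:
play_rows([
  [[0, 0, 0.4], 0],
  [[0, 0, 0], 0],
])

```text
clock: 21.45
tool_pos: [0.5083, 0.0787, 0.1445]
orientation: [[-0.989, -0.148, 0.0], [-0.148, 0.989, 0.0], [-0.0, 0.0, -1.0]]
wrist_force: [0.5, 0.6, -0.1]
grip_width: 0.046
```

Emit:
play_rows([
  [[0, 0, 0.4], 0],
  [[0, 0, 0], 0],
])

```text
clock: 21.7
tool_pos: [0.5083, 0.0787, 0.1445]
orientation: [[-0.989, -0.148, 0.0], [-0.148, 0.989, 0.0], [-0.0, -0.0, -1.0]]
wrist_force: [-2.5, 0.0, 4.9]
grip_width: 0.0459
```

Contact with the stage at about 5 N. I'll ease back to a light touch and slide toward the clips. The block faces measure about x = +12 to +14, so home should be near carrier x = -11.

Emit:
play_rows([
  [[0, 0, -0.25], 0],
  [[0, 0, 0], 0],
])

```text
clock: 21.95
tool_pos: [0.5083, 0.0787, 0.1445]
orientation: [[-0.989, -0.148, 0.0], [-0.148, 0.989, 0.0], [-0.0, -0.0, -1.0]]
wrist_force: [-1.9, -0.3, 4.3]
grip_width: 0.0458
```

Emit:
play_rows([
  [[0, 2, 0], 0],
  [[0, 2, 0], 0],
  [[0, 2, 0], 0],
  [[0, 2, 0], 0],
  [[0, 2, 0], 0],
  [[0, 2, 0], 0],
  [[0, 2, 0], 0],
  [[0, 2, 0], 0],
  [[0, 0, 0], 0],
])

```text
clock: 23.08
tool_pos: [0.506, 0.0947, 0.1445]
orientation: [[-0.989, -0.148, 0.0], [-0.148, 0.989, -0.0], [-0.0, -0.0, -1.0]]
wrist_force: [0.4, -2.2, 4.8]
grip_width: 0.0461
```

```bash
python3 pos.py
```

```text
clk 23.075 stage x,y mm -38.053700162920585 -0.3747657654555563 tcp z 144.47932847713332 tool-y az 98.5024448071584 tilt [ 0. -0.] F stage -2.2472654366327998 -0.06052499488142467 4.796883475338679 T [-0.54 -0.03 -0.01] w 46.12799571694988
```

Emit:
play_rows([
  [[0, 1.5, -0.2], 0],
  [[0, 1.5, 0], 0],
  [[0, 1.5, 0], 0],
  [[0, 1.5, 0], 0],
  [[0, 0, 0], 0],
])

```text
clock: 23.7
tool_pos: [0.505, 0.1002, 0.1445]
orientation: [[-0.989, -0.148, 0.0], [-0.148, 0.989, -0.001], [0.0, -0.001, -1.0]]
wrist_force: [1.2, -4.9, 3.4]
grip_width: 0.0465
```

Emit:
play_rows([
  [[0, 1, 0], 0],
  [[0, 1, 0], 0],
  [[0, 1, 0], 0],
  [[0, 0, 0], 0],
])

```text
clock: 24.2
tool_pos: [0.5046, 0.1029, 0.1445]
orientation: [[-0.989, -0.147, 0.0], [-0.147, 0.989, -0.001], [0.0, -0.001, -1.0]]
wrist_force: [0.8, -6.5, 4.3]
grip_width: 0.0457
```

Emit:
play_rows([
  [[0, 1, 0], 0],
  [[0, 1, 0], 0],
  [[0, 1, 0], 0],
  [[0, 0, 0], 0],
])

```text
clock: 24.7
tool_pos: [0.5042, 0.1057, 0.1445]
orientation: [[-0.989, -0.147, 0.0], [-0.147, 0.989, -0.002], [0.0, -0.002, -1.0]]
wrist_force: [0.9, -7.8, 4.6]
grip_width: 0.0462
```

```bash
python3 pos.py
```

```text
clk 24.7 stage x,y mm -26.904661572118698 -0.21011402039148735 tcp z 144.53464743117692 tool-y az 98.46320329194171 tilt [ 0. -0.] F stage -7.855906649438275 0.27441269670790214 4.616615583778524 T [-1.51 -0.24 -0.02] w 46.21852033332693
```

Emit:
play_rows([
  [[0, 1, -0.2], 0],
  [[0, 1, 0], 0],
  [[0, 1, 0], 0],
  [[0, 0, 0], 0],
])

```text
clock: 25.2
tool_pos: [0.5037, 0.1084, 0.1446]
orientation: [[-0.989, -0.147, -0.0], [-0.147, 0.989, -0.002], [0.0, -0.002, -1.0]]
wrist_force: [0.3, -8.7, 3.4]
grip_width: 0.046
```

Emit:
play_rows([
  [[0, 1, 0], 0],
  [[0, 1, 0], 0],
  [[0, 0, 0], 0],
])

```text
clock: 25.58
tool_pos: [0.5034, 0.1104, 0.1445]
orientation: [[-0.989, -0.147, -0.0], [-0.147, 0.989, -0.002], [0.0, -0.002, -1.0]]
wrist_force: [1.3, -8.8, 3.1]
grip_width: 0.0461
```

Emit:
play_rows([
  [[0, 1, 0], 0],
  [[0, 1, 0], 0],
  [[0, 0, 0], 0],
])

```text
clock: 25.95
tool_pos: [0.5031, 0.1124, 0.1445]
orientation: [[-0.989, -0.147, -0.0], [-0.147, 0.989, -0.002], [0.0, -0.002, -1.0]]
wrist_force: [1.4, -8.7, 2.9]
grip_width: 0.0461
```

```bash
python3 pos.py
```

```text
clk 25.95 stage x,y mm -20.1792519053602 -0.12154595223481834 tcp z 144.5427298065285 tool-y az 98.45050112164023 tilt [-0. -0.] F stage -8.856304835997939 -0.08968808037125162 2.932187444093657 T [-1.75 -0.27 -0.07] w 46.07385372811029
```

Emit:
play_rows([
  [[0, 1, 0], 0],
  [[0, 1, 0], 0],
  [[0, 0, 0], 0],
])

```text
clock: 26.32
tool_pos: [0.5028, 0.1143, 0.1445]
orientation: [[-0.989, -0.147, -0.0], [-0.147, 0.989, -0.002], [0.0, -0.002, -1.0]]
wrist_force: [2.4, -8.9, 3.3]
grip_width: 0.0464
```

Emit:
play_rows([
  [[0, 0.7, 0], 0],
  [[0, 0.7, 0], 0],
  [[0, 0, 0], 0],
])

```text
clock: 26.7
tool_pos: [0.5025, 0.1161, 0.1445]
orientation: [[-0.989, -0.147, -0.0], [-0.147, 0.989, -0.001], [0.0, -0.001, -1.0]]
wrist_force: [1.0, -8.1, 3.5]
grip_width: 0.046
```

Emit:
play_rows([
  [[0, 0.5, 0], 0],
  [[0, 0.5, 0], 0],
  [[0, 0, 0], 0],
])

```text
clock: 27.08
tool_pos: [0.5024, 0.1172, 0.1445]
orientation: [[-0.989, -0.147, -0.0], [-0.147, 0.989, -0.001], [0.0, -0.001, -1.0]]
wrist_force: [1.7, -5.8, 3.4]
grip_width: 0.0462
```

```bash
python3 pos.py
```

```text
clk 27.075 stage x,y mm -15.332090299665154 -0.09288714662977623 tcp z 144.52139206899506 tool-y az 98.46833537266029 tilt [-0. -0.] F stage -5.975076513803618 -0.865299972518078 3.351898644424937 T [-1.26 -0.26 -0.01] w 46.17232358073228
```

Emit:
play_rows([
  [[0, 0.5, 0], 0],
  [[0, 0.5, 0], 0],
  [[0, 0, 0], 0],
])

```text
clock: 27.45
tool_pos: [0.5022, 0.1184, 0.1445]
orientation: [[-0.989, -0.147, -0.0], [-0.147, 0.989, -0.001], [0.0, -0.001, -1.0]]
wrist_force: [-0.0, -4.0, 3.2]
grip_width: 0.0462
```

Emit:
play_rows([
  [[0, 0.5, 0], 0],
  [[0, 0.5, 0], 0],
  [[0, 0, 0], 0],
])

```text
clock: 27.82
tool_pos: [0.502, 0.1198, 0.1445]
orientation: [[-0.989, -0.148, -0.0], [-0.148, 0.989, 0.0], [0.0, 0.0, -1.0]]
wrist_force: [0.4, -2.2, 2.0]
grip_width: 0.0461
```

```bash
python3 pos.py
```

```text
clk 27.825 stage x,y mm -12.63908349046899 -0.09461452669945239 tcp z 144.51323374437 tool-y az 98.50100889010741 tilt [-0.  0.] F stage -2.2278431351209615 -0.1164553434157745 2.0278525117810267 T [-0.5  -0.09 -0.08] w 46.11819879783425
```

Emit:
play_rows([
  [[0, 0.3, 0], 0],
  [[0, 0.3, 0], 0],
  [[0, 0, 0], 0],
])

```text
clock: 28.2
tool_pos: [0.5019, 0.1204, 0.1445]
orientation: [[-0.989, -0.148, -0.0], [-0.148, 0.989, 0.0], [0.0, 0.0, -1.0]]
wrist_force: [-0.4, -0.6, -0.4]
grip_width: 0.046
```

Emit:
play_rows([
  [[0, 0.3, 0], 0],
  [[0, 0.3, 0], 0],
  [[0, 0, 0], 0],
])

```text
clock: 28.58
tool_pos: [0.5018, 0.121, 0.1445]
orientation: [[-0.989, -0.148, -0.0], [-0.148, 0.989, 0.0], [0.0, 0.0, -1.0]]
wrist_force: [-0.9, 1.3, -1.9]
grip_width: 0.0462
```

Emit:
play_rows([
  [[0, 0.3, 0], 0],
  [[0, 0.2, 0], 0],
  [[0, 0, 0], 0],
])

```text
clock: 28.95
tool_pos: [0.5018, 0.1213, 0.1445]
orientation: [[-0.989, -0.148, -0.0], [-0.148, 0.989, -0.0], [0.0, -0.0, -1.0]]
wrist_force: [-0.0, 0.3, -2.9]
grip_width: 0.0459
```

Emit:
play_rows([
  [[0, 0.3, 0.15], 0],
  [[0, 0.2, 0], 0],
  [[0, 0, 0], 0],
])

```text
clock: 29.32
tool_pos: [0.5018, 0.1214, 0.1446]
orientation: [[-0.989, -0.147, -0.0], [-0.147, 0.989, -0.001], [0.0, -0.001, -1.0]]
wrist_force: [0.4, -5.0, -2.8]
grip_width: 0.0461
```

```bash
python3 pos.py
```

```text
clk 29.325 stage x,y mm -11.030057831415071 -0.14190052625949984 tcp z 144.55455028169158 tool-y az 98.47312608081066 tilt [-0. -0.] F stage -5.016601010825386 0.32768492965379103 -2.755919233757544 T [-0.95  0.07 -0.07] w 46.05640839158367
```

Emit:
play_rows([
  [[0, 0.3, 0], 0],
  [[0, 0, 0], 0],
])

```text
clock: 29.58
tool_pos: [0.5017, 0.1215, 0.1446]
orientation: [[-0.989, -0.147, -0.0], [-0.147, 0.989, -0.001], [0.0, -0.001, -1.0]]
wrist_force: [0.2, -5.6, -2.5]
grip_width: 0.0457
```

```bash
python3 pos.py
```

```text
clk 29.575 stage x,y mm -10.969950642388634 -0.11225395215245447 tcp z 144.55115212802494 tool-y az 98.45941151111174 tilt [-0. -0.] F stage -5.576915847113113 0.6100380662625948 -2.467609048179113 T [-1.4   0.04 -0.16] w 45.747385899183485
```

Emit:
play_rows([
  [[0, 0.2, 0], 0],
  [[0, 0, 0], 0],
])

```text
clock: 29.82
tool_pos: [0.5017, 0.1215, 0.1446]
orientation: [[-0.989, -0.147, 0.0], [-0.147, 0.989, -0.002], [0.0, -0.002, -1.0]]
wrist_force: [-0.0, -6.3, -1.5]
grip_width: 0.0459
```

```bash
python3 pos.py
```

```text
clk 29.825 stage x,y mm -10.953722867743576 -0.12271397391583701 tcp z 144.58148236993836 tool-y az 98.45013684087735 tilt [ 0. -0.] F stage -6.19536060756198 0.9704092684748175 -1.5167668407767156 T [-1.52 -0.05 -0.06] w 45.892995233540475
```

Emit:
play_rows([
  [[0, 0.3, 0], 0],
  [[0, 0, 0], 0],
  [[0, 0, 0], 0],
])

```text
clock: 30.2
tool_pos: [0.5018, 0.1215, 0.1446]
orientation: [[-0.989, -0.147, 0.0], [-0.147, 0.989, -0.002], [0.0, -0.002, -1.0]]
wrist_force: [-0.4, -9.3, -2.2]
grip_width: 0.0461
```

```bash
python3 pos.py
```

```text
clk 30.2 stage x,y mm -10.966340351718632 -0.13599816188416639 tcp z 144.5867233851421 tool-y az 98.4368215323838 tilt [ 0. -0.] F stage -9.152841089236167 1.753000160991673 -2.162535933247417 T [-1.87 -0.04 -0.07] w 46.11919451428338
```

Firm at 9 N with no more travel, so it is home. I'll ease the push, open a little and rise straight up.

Emit:
play_rows([
  [[0, -0.3, 0], 0],
  [[0, -0.3, 0], 0],
  [[0, 0, 0], 0],
])

```text
clock: 30.58
tool_pos: [0.5017, 0.1215, 0.1445]
orientation: [[-0.989, -0.147, -0.0], [-0.147, 0.989, -0.001], [0.0, -0.001, -1.0]]
wrist_force: [-0.5, -6.4, -1.8]
grip_width: 0.0459
```

Emit:
play_rows([
  [[0, 0, 0], 0],
  [[0, 0, 0], 0],
  [[0, 0, 0], 0],
  [[0, 0, 0], 0],
  [[0, 0, 0], 0],
], jaw=0.66)

```text
clock: 31.2
tool_pos: [0.5018, 0.1221, 0.1446]
orientation: [[-0.989, -0.148, 0.0], [-0.148, 0.989, 0.0], [-0.0, 0.0, -1.0]]
wrist_force: [0.3, -0.6, -0.2]
grip_width: 0.0566
```

Emit:
play_rows([
  [[0, 0, -2], 0],
  [[0, 0, -5], 0],
  [[0, 0, -10], 0],
  [[0, 0, -20], 0],
  [[0, 0, -30], 0],
  [[0, 0, -40], 0],
  [[0, 0, -40], 0],
  [[0, 0, -30], 0],
  [[0, 0, 0], 0],
  [[0, 0, 0], 0],
])

```text
clock: 32.45
tool_pos: [0.5018, 0.122, 0.3212]
orientation: [[-0.989, -0.148, -0.0], [-0.148, 0.989, -0.0], [0.0, -0.0, -1.0]]
wrist_force: [-0.4, 0.4, -0.4]
grip_width: 0.0564
```

```bash
python3 pos.py; python3 stage.py fin.png | grep -v microscope
```

```text
clk 32.45 stage x,y mm -10.441831999271109 -0.29661735298676045 tcp z 321.2308563348005 tool-y az 98.49267554181705 tilt [-0. -0.] F stage 0.43912484147662767 0.35631748641772115 -0.43316647720754586 T [-0.03  0.01 -0.02] w 56.38331023185358
32.45 [0.5018 0.122  0.3212] [-0.1477  0.989  -0.    ] 0.05638331023185358
wrist stage_rear [403.  188.1] 0.79 [0.4838 0.2414 0.17  ]
wrist find clip_left [309.  159.8] 0.63 [0.4692 0.1449 0.179 ]
wrist find clip_right [307.1 227.3] 0.67 [0.5346 0.1544 0.179 ]
scene stage_center [353.7 179.3] 0.6 [0.5006 0.1291 0.17  ]
scene stage_rear [391.8 169.1] 0.82 [0.4875 0.2485 0.17  ]
scene find clip_left [352.6 170.1] 0.61 [0.4713 0.1377 0.179 ]
scene find clip_right [370.6 177.5] 0.43 [0.5181 0.1693 0.179 ]
scene find clip_right [353.9 178.3] 0.19 [0.5081 0.1256 0.179 ]
side stage_center [233.  153.7] 0.58 [0.4981 0.1173 0.17  ]
side stage_center [204.5 257.8] 0.47 [ 0.3534 -0.3065  0.17  ]
side stage_rear [223.  129.5] 0.79 [0.4891 0.2605 0.17  ]
side find clip_left [220.6 148.1] 0.5 [0.4634 0.1427 0.179 ]
side find clip_left [259.4 326.8] 0.33 [ 0.4427 -0.5445  0.179 ]
side find clip_right [241.  143.5] 0.6 [0.5306 0.1545 0.179 ]
```

Run:
```python
from h import *
M=env.camera_model("wrist");w=env.camera("wrist")
C=np.array([.4999,.1321]);a=np.radians(98.5);ex=np.array([np.cos(a),np.sin(a)]);ey=np.array([-ex[1],ex[0]])
for d in env.silhouettes("wrist","carrier_mid"):
    c=np.argwhere(d["pixels"])[:,::-1];P=np.array([at_z("wrist",x,.177,M)[:2]-C for x in c])
    S=1e3*np.c_[P@ex,P@ey].astype(np.float32);r=cv2.minAreaRect(S)
    print(round(d["conf"],2),len(c),np.round(r[0],1),np.round(r[1],1),round(r[2],2))
for d in env.pinpoint("wrist","carrier_mid"):
    p=at_z("wrist",d["point"],.174,M)[:2]-C;print("mid",d["conf"],p@ex*1e3,p@ey*1e3)
# front long edge of the carrier and the blocks, straight lines
g=cv2.cvtColor(w,cv2.COLOR_RGB2GRAY);u=cv2.GaussianBlur(cv2.resize(g,None,fx=4,fy=4,interpolation=cv2.INTER_CUBIC),(0,0),3)
for l in cv2.createLineSegmentDetector().detect(u)[0][:,0]/4:
    A,B=[(lambda p:np.array([p@ex,p@ey])*1e3)(at_z("wrist",q,.178,M)[:2]-C) for q in(l[:2],l[2:])]
    n=np.linalg.norm(A-B);m=(A+B)/2
    if n>12 and abs(m[0]+5)<65 and abs(m[1])<60: print("line",np.round(A,1),np.round(B,1),"ang",round(np.degrees(np.arctan2(*(B-A)[::-1]))%90,1))
```

```text
0.96 2147 [-162.1  -14.4] [64.9 33.2] 85.74
0.78 4355 [-10.2  -1.1] [48.8 97.7] 1.19
mid 0.93 -14.177694658432848 -1.4592228216743346
mid 0.72 -164.32187689994714 -17.68517898974031
line [-33.2 -49.2] [ 13.8 -49.6] ang 89.5
line [-17.9  47.3] [-33.7  47.5] ang 89.4
line [45.7 40.4] [27.8 39.9] ang 1.7
line [25.9 43.2] [10.8 49.6] ang 66.8
line [-34.  -33.3] [-33.9 -47.6] ang 0.3
line [ 25.6 -40.2] [ 47.9 -40.6] ang 89.0
line [ 47.7 -11.3] [49.2  5. ] ang 84.8
line [48.8  9. ] [43.1 25.8] ang 18.8
line [-48.6  -8.4] [-40.1 -27.8] ang 23.6
line [-48.5  11.7] [-48.6  -8.6] ang 89.8
line [-34.3  37.3] [-46.   20.3] ang 55.5
line [ 53.9 -40.6] [ 53.5 -65.8] ang 89.0
line [54.  23.4] [ 53.9 -23.9] ang 89.9
line [ 30.3 -24.4] [ 14.8 -24.3] ang 89.6
line [ 15.9 -20.7] [ 28.1 -20.8] ang 89.9
line [10.7 49.9] [-10.5  50. ] ang 89.7
line [  4.7 -43.3] [-24.1 -43.1] ang 89.7
line [-23.5 -40. ] [ -9.9 -40.8] ang 86.8
line [ 39.7 -28.7] [ 11.8 -30.4] ang 3.6
line [ 2.4 27.4] [-11.4  25.9] ang 6.3
line [-12.9 -28.4] [  0.3 -25.9] ang 10.7
line [19.  38.2] [36.  37.6] ang 87.9
line [36.4 35.6] [19.6 36. ] ang 88.8
line [-44.3 -27.1] [-35.7 -37.5] ang 39.5
line [-42.9  32.3] [-49.3  20.4] ang 61.8
line [-5.7 54.2] [-18.7  51. ] ang 13.5
line [-52.8   2.7] [-51.3 -11.3] ang 6.0
line [-26.5  21.8] [-26.6  45.5] ang 0.3
```

```bash
python3 -c "
from cell import env
print(env.finish_job(), env.read_state()['clock'])"
```

```text
the job is handed in; nothing more can be done
the job is handed in; nothing more can be done
```

I handed the job in at about 33 s of robot time. The slide carrier is on the stage under both clips and home against the stops as far as I could tell. The hand-in gave no verdict.

**What I did:**
- I gripped the silver carrier across its 48 mm and lifted it clear. The first two grip attempts didn't hold it: one closed above the rims and one probably only touched the rim tops. The fingertips stand about 25 mm higher than I had first assumed.
- I set it down on the stage at about x = -54 mm with about 5 N of contact.
- I slid it in along the stage, midway between the clips. The push rose to about 9 N, fell as the clips snapped down, then rose steeply to 9 N with no more travel.
- I eased the push, opened the fingers and rose straight up. The wrist then read about zero force.

**Last checks:**
- The final outline puts the carrier at x ≈ -10 mm and y ≈ -1 mm. Its edges are square to the stage within about 0.5°. That fits the TCP reading at home (x ≈ -11 mm) and the stop faces I measured at about +12 to +14 mm.
- **Disagreements:** the network's centre point gave x ≈ -14 mm, just outside the 13.5 mm limit. I trusted the outline, edges and TCP reading instead. The outline's own fit gave 1.2° of skew against the edges' 0.5°; both are within the 2° limit.
- **Not checked:** I had no direct reading of the clip angles, so the snap rests on the force pattern and position alone. I took no final picture, having used all 12 views, and did not re-measure the other items on the bench.

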